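Lock the child-safe lid on a tub of dishwasher tablets

TASK

Put the orange child-safe lid back on the blue tub of dishwasher tablets and lock it: set it on the neck, turn it till its lugs drop into the gaps, then push it down against the spring and twist it clockwise so that it springs up into its catches and stays locked when you let go. Press and turn gently, never forcing the lid against the plastic neck, and leave the dish soap, the spice jar, the striped cup and the tan pot standing where they are.

Things in the scene. Friction and masses are not known exactly. Their poses are not given: they have to be found in the camera images.
- lid: orange push-and-turn lid, a round cap 53 mm across and 34 mm high, about 45 g, open side down; skirt 3 mm thick, bore 48 mm, top plate 4 mm thick (cavity 30 mm deep). Origin: centre of the skirt's lower edge, z up. It may be gripped anywhere round the skirt. Lid and neck are damaged if pushed on one another with more than 60 N.
- lid_lug (a point): one of the lid's two lugs, at its lower edge on its +x side; its twin is on the -x side. Black marks on the lid's top stand over them. Each is 9 mm wide and 5 mm high (from the lower edge up) and reaches from the skirt in to 19.5 mm from the axis. This point: 22 mm from the axis, 2.5 mm above the lower edge; axes as the lid's.
- tub: blue tub with white band, 72 mm across, fixed to the worktop in a black clamp ring (92 mm across, small screw lug on its -x side). Origin: centre of the underside, z up. Shoulder at 61 mm height; above it a white neck, 36 mm across, up to 107 mm (its top 5 mm taper to 30 mm). The neck carries a yellow bayonet ring, 45 mm across, top at 94 mm.
- ring_side (a point): point on the yellow ring's top edge at the tub's +x side, 22.5 mm from the axis, fixed to the tub. The ring has two gaps, half a turn apart, for the lid's lugs (4 degrees of play either way). It was pressed on by hand: the gap centres lie up to 0.4 rad, either way, from this point and its twin at the -x side; the error is not measured and must be felt or seen. The ring does not turn.
- neck (a point): point on the neck's axis at 88 mm height; axes as the tub's. Height of the lid's origin over it: +6 mm with lugs on top of the ring, +3 mm at rest on the sealing disc with lugs in the gaps, -5 mm or less when pushed down so that the lugs can turn beneath the catches, -8 mm at the end of travel, -2 mm when locked (lugs sprung up into the notches).
- catch (a point): the neck's axis at 91 mm height. Clockwise from each gap, seen from above, the ring has a catch (14 degrees wide, underside at 88 mm), then a notch (58 degrees, roof at 91 mm), then an end stop from 94 down to 78 mm. From the middle of the gaps the pushed-down lid turns clockwise about 0.83 rad till the lugs clear the catches, 1.34 rad to the end stop.
- seal_top (a point): top of the grey sealing disc, 25 mm across, on a spring in the neck's mouth, 121 mm above the worktop when free. The lid's top plate pushes it down: 3.5 N to start it, 0.7 N more per mm, 11 N at the end of its 11 mm travel.
- dish_soap: clear and green squeeze bottle of dish soap, 52x86 mm, 219 mm tall, loose; origin at the centre of its underside; to be left alone
- red_spice_jar: spice jar with red cap, 45 mm across, 106 mm tall, loose; origin at the centre of its underside; to be left alone
- striped_cup: small black and white striped cup, 65x88 mm with its handle, 50 mm tall, loose; origin at the centre of its underside; to be left alone
- tan_pot: low white pot with tan lid, 62 mm across, 35 mm tall, loose; origin at the centre of its underside; to be left alone
Mind the look-alikes: they are no part of the job. Several things have the shape of the lid; the one meant has the colours described above.

How it is judged:
On the way, in this order (a step that is already met when the one before it is completed fails the run):
1. the lid is lifted off the worktop (height (world z) of lid above 0.05 m), for 0.1 s.
2. the lid is on the neck and pushed down so far that its lugs can pass beneath the catches (z of lid in the frame of neck between -0.012 and -0.004 m and horizontal distance between lid and neck below 0.004 m and angle between lid's own z axis and vertical below 0.12 rad), for 0.1 s.
At the end, for the whole second after the job is handed in: the lid, let go and at rest, sits level (within 0.08 rad) and centred (within 4 mm) on the tub's neck at its locked height: its origin 0.5 to 3.8 mm below site neck, held there by the lugs in the notches against the spring (unlocked it stands 3 mm or more above it) (z of lid in the frame of neck between -0.0038 and -0.0005 m and horizontal distance between lid and neck below 0.004 m and angle between lid's own z axis and vertical below 0.08 rad and linear speed of lid below 0.01 m/s and contact force between lid and tub above 2 N); the robot touches nothing.
It fails at once if the lid is forced against the tub with more than 60 N (contact force between lid and tub above 60 N).
It fails at once if the dish soap, spice jar, striped cup or tan pot is shifted by more than 20 mm or tipped (distance of any of dish_soap, red_spice_jar, striped_cup, tan_pot from where it was at the start of the episode above 0.02 m or angle between any of dish_soap, red_spice_jar, striped_cup, tan_pot's own z axis and vertical above 0.3 rad).
It also fails if it takes over 72 s, if anything falls off the work surface, if the arm or the gripper's body presses on something with over 40 N, if the wrist force passes 120 N, or if a joint passes its speed limit or range.

ROBOT

A 7-joint arm with a two-finger parallel gripper is mounted at the origin on a cart in front of the work surface, level with it; the furniture and walls round the work are solid. World frame = base frame: x ahead of the robot, y to its left, z up, the work surface at z = 0. Lengths are in m, angles in rad, forces in N, time in s.
With the tool pointing down it reaches from about 0.4 to 0.85 m from the base axis. Payload 4.5 kg.
Tool frame: the origin (TCP) lies between the finger pads; the fingertips stand 22 mm ahead of it and the grasp point (between the pads) lies 3 mm ahead of it; z points along the fingers, y is the line along which they close (so a half turn about z gives the same grasp; the last joint's range is limited). The gripper opens to 88 mm and grips with 3 to 60 N. Pads are 18 mm wide; open, the fingers measure 123 mm over their backs; the gripper's body (75 mm by 187 mm) begins 45 mm behind the grasp point.
Start: joints at [1.151, 0.689, -0.195, 1.565, 0.157, 0.902, -0.215], TCP at [0.274, -0.562, 0.261] pointing down, gripper open.
Joint ranges: [-3.01, 3.01], [-0.46, 2.08], [-1.47, 1.51], [0.13, 2.56], [-1, 4.14], [0.04, 2.09], [-2.66, 2.66]. Speed limits (rad/s): [2.57, 2.57, 3.14, 3.14, 3.14, 3.14, 3.14].

INTERFACE

Orientations are given as a unit quaternion [x, y, z, w].
In Python, from rig import telemetry, optics, workorder gives the robot as it stands.
- The arm moves only by the tool apply_moves, never from a script. Its argument "series" is text: rows parted by semicolons, each of 6 numbers parted by spaces: the shift along the tool's x, y, z in m, then the turn, a rotation vector about the tool's x, y, z in degrees. In form: tx ty tz rx ry rz; .... A call has exactly 10 rows; each row is the pose to reach, as a shift and turn from the pose commanded when the call began, along the tool's axes at that moment; what a row does not reach only later rows make up. A row lasts 1/10 s, in which the tool goes at most 50 mm and 8.59 degrees, less where a joint would pass 70% of its speed; a pose out of reach is approached as far as the arm can. A call with a gripper value outside its range is refused whole. "hand" is the closure, from -1 (fully open) to 1 (shut), set as the call begins (left out, the last holds). The fingers move at their own pace and stop on an object; "newtons" is the grip in N (left out, the last holds). Time passes only in rows, so rows that repeat a pose let the fingers close, or fill a call up. It gives the time, the measured TCP pose, the force, the opening and the grip force at its end, in the units of the state.
- telemetry.observe(): the state, without advancing time (a new reading comes with each control period).
- optics.camera(name): name is "side" or "top"; returns the picture (480x640x3 uint8, red, green, blue); there is no depth.
- optics.camera_model(name): a dict with "mtx" (3x3 intrinsics, pixels), "T" (4x4, takes a point from camera to world coordinates). Camera axes: x right, y down, z forward; pixel columns grow to the right and rows downward; lengths in m; the calibration is good to about 2 mm. A picture is of the moment at which its call begins. camera_model takes no time and is no camera call.
- workorder.job_done(): hands the job in; it is judged then, once.
The state is a dict: "clock": time; "q": joint angles; "joint_velocities": joint speeds; "joint_efforts": joint torques, N m; "position": TCP position; "orientation": TCP orientation; "ft_force": force on the tool from outside, world axes, zero at the start; "ft_torque": the same for the moment, N m; "opening": opening from 0.0 (shut) to 1.0 (fully open); "finger_force": force on a finger pad.
Only numpy, scipy, OpenCV 4.12 (cv2) and the standard library are available. Lean on these libraries where they do the work, as an engineer would, in place of code of your own. Each camera call takes 0.05 s, during which the arm holds its last target. There are 200 camera calls.

## Working session

There is one attempt and no reset: what is moved stays moved. The work goes in short steps, Python scripts to look and compute and a tool call to move; the robot and the scene stay as the last step left them, time stands still between calls to the robot, and variables do not carry over. Pictures are saved under pics/ and viewed, at most 10 in all, crops included, and the job is handed in when it is done.

Besides the shell and the picture viewer there is one more tool, called after "Request:" by a JSON object that holds its "fn" and its "kwargs", one argument or row to a line. apply_moves: Moves the arm, as the interface text tells. Its arguments: {"type":"object","properties":{"series":{"type":"string"},"hand":{"type":"number"},"newtons":{"type":"number"}},"required":["series"]}

```bash
mkdir -p pics; ls; python3 - <<'E'
from rig import telemetry, optics
import cv2,numpy as np
np.set_printoptions(precision=4,suppress=True)
for n in("side","top"):
    cv2.imwrite(f"pics/{n}0.png",optics.camera(n)[:,:,::-1]); m=optics.camera_model(n); print(np.array(m["mtx"]),np.array(m["T"]))
print(telemetry.observe())
E
```

```text
pics
[[452.5427   0.     319.7119]
 [  0.     452.5427 232.1819]
 [  0.       0.       1.    ]] [[ 0.9225 -0.1576  0.3523  0.2784]
 [-0.3859 -0.3864  0.8377 -0.5156]
 [ 0.0041 -0.9088 -0.4173  0.4339]
 [ 0.      0.      0.      1.    ]]
[[446.8337   0.     319.3693]
 [  0.     446.8337 245.0302]
 [  0.       0.       1.    ]] [[-0.0065 -0.9874  0.1582  0.4586]
 [-0.9999  0.0045 -0.0125  0.1958]
 [ 0.0117 -0.1583 -0.9873  0.9333]
 [ 0.      0.      0.      1.    ]]
{'clock': 0.1, 'q': array([ 1.1508,  0.6899, -0.1945,  1.5662,  0.1573,  0.9025, -0.2151]), 'joint_velocities': array([ 0.0005, -0.002 ,  0.0008, -0.0025,  0.0007, -0.0023,  0.001 ]), 'joint_efforts': array([ -0.0026, -52.8494,  -1.2714, -15.3836,  -0.0526,   0.0019,
         0.    ]), 'position': array([ 0.2737, -0.5613,  0.26  ]), 'orientation': array([ 0.9744,  0.225 , -0.0003, -0.0008]), 'ft_force': array([ 0.6091, -0.0463,  0.3013]), 'ft_torque': array([ 0.0435, -0.0706,  0.0095]), 'finger_force': 0.0, 'opening': 0.9990031479931201}
```

View pics/side0.png

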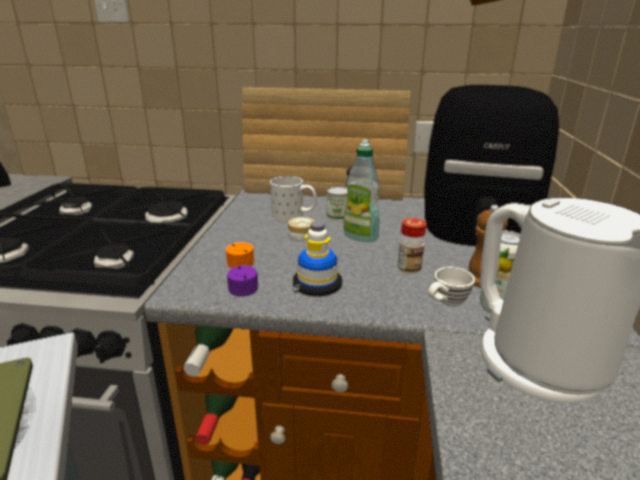

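View pics/top0.png

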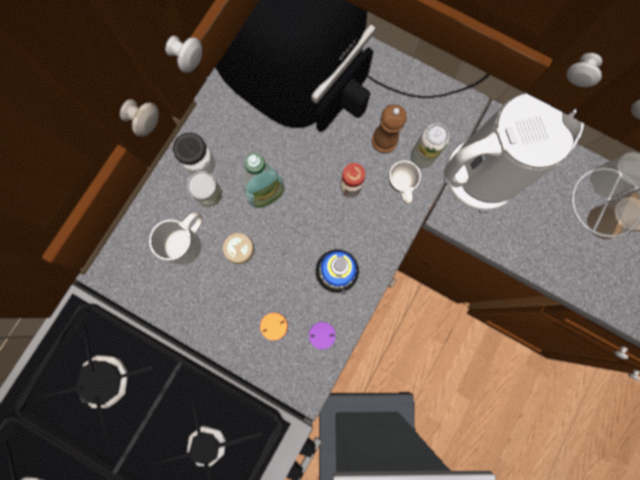

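The orange lid is at side (240,255) and top (273,326). The tub is at side (317,265) and top (339,268). A purple look-alike sits beside the lid. I'll enlarge both views.

```bash
python3 - <<'E'
import cv2,numpy as np
s=cv2.imread("pics/side0.png");t=cv2.imread("pics/top0.png")
a=cv2.resize(s[215:305,215:350],None,fx=5.9,fy=5.9,interpolation=cv2.INTER_CUBIC)
cv2.imwrite("pics/sc.png",a)
b=cv2.resize(t[240:360,245:375],None,fx=5,fy=5,interpolation=cv2.INTER_CUBIC)
cv2.imwrite("pics/tc.png",b)
E
```

```text
(no output)
```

View pics/sc.png

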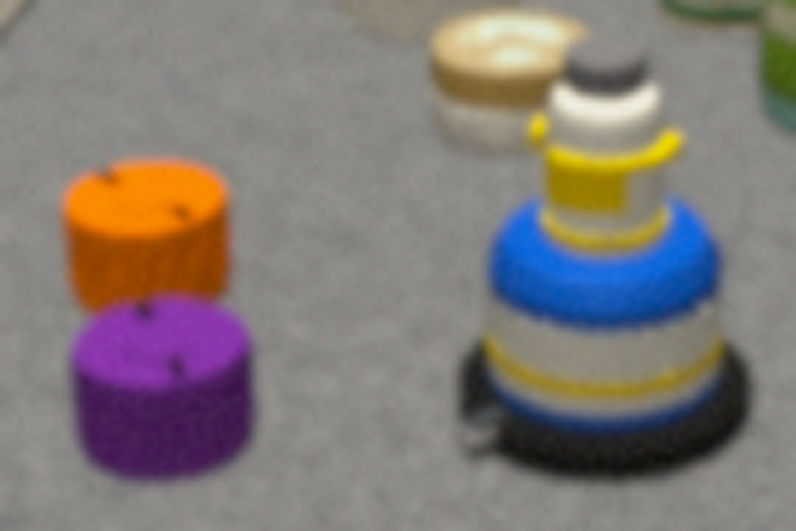

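View pics/tc.png

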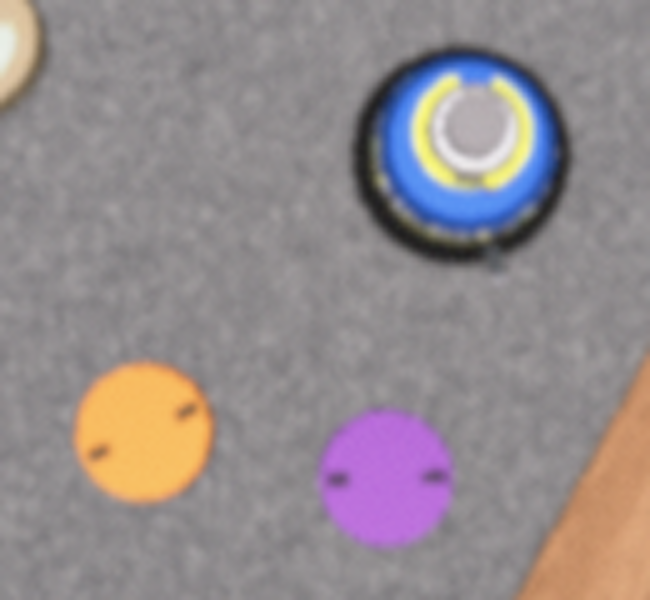

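The crops show the marks on the orange lid at tc (186,411) and (99,453). The ring gaps are at tc (475,76) and (471,186), and the clamp lug is at tc (495,255). Next I'll triangulate.

```bash
cat > h.py <<'E'
from rig import telemetry, optics
import cv2,numpy as np
from scipy.spatial.transform import Rotation as R
np.set_printoptions(precision=4,suppress=True)
M={n:{k:np.array(v) for k,v in optics.camera_model(n).items() if k in("mtx","T")} for n in("side","top")}
def ray(n,p):
    m=M[n];d=m["T"][:3,:3]@np.linalg.solve(m["mtx"],[p[0],p[1],1]);return m["T"][:3,3],d/np.linalg.norm(d)
def plane(n,p,z):
    o,d=ray(n,p);return o+d*(z-o[2])/d[2]
def tri(s,t):
    A=0;b=0;res=[]
    for n,p in(("side",s),("top",t)):
        o,d=ray(n,p);P=np.eye(3)-np.outer(d,d);A=A+P;b=b+P@o;res.append((o,P))
    x=np.linalg.solve(A,b);return x,[np.linalg.norm(P@(x-o)) for o,P in res]
def proj(n,X):
    m=M[n];c=m["T"][:3,:3].T@(np.array(X)-m["T"][:3,3]);p=m["mtx"]@c;return p[:2]/p[2]
sc=lambda x,y:(215+(x+.5)/5.9-.5,215+(y+.5)/5.9-.5)
tc=lambda x,y:(245+(x+.5)/5-.5,240+(y+.5)/5-.5)
E
python3 - <<'E'
from h import *
print("lid",tri(sc(147,198),tc(144,432)))
print("m1",tri(sc(182,212),tc(186,411)),"m2",tri(sc(107,177),tc(99,453)))
a=plane("top",tc(186,411),.034);b=plane("top",tc(99,453),.034);c=plane("top",tc(144,432),.034);print(c,a,b,np.degrees(np.arctan2(*(a-b)[1::-1])))
print("seal",tri(sc(607,66),tc(475,123)))
print("ring", plane("top",tc(473,130),.094), "clamp",plane("top",tc(462,155),.02))
a=plane("top",tc(475,76),.094);b=plane("top",tc(471,186),.094);print("gap",a,b,(a+b)/2,np.degrees(np.arctan2(*(a-b)[1::-1])))
p=plane("top",tc(387,478),.034);print("purple",p)
s=telemetry.observe();print(R.from_quat(s["orientation"]).as_matrix())
E
```

```text
lid (array([0.4409, 0.2764, 0.0345]), [np.float64(7.344400633170305e-05), np.float64(7.344400633179618e-05)])
m1 (array([0.4488, 0.2598, 0.0356]), [np.float64(0.00010232096333331582), np.float64(0.00010232096333339488)]) m2 (array([0.4323, 0.294 , 0.0359]), [np.float64(0.0005782863801904949), np.float64(0.0005782863801903751)])
[0.4408 0.2764 0.034 ] [0.4489 0.2599 0.034 ] [0.4328 0.2941 0.034 ] -64.76852348680488
seal (array([0.5535, 0.1485, 0.1161]), [np.float64(0.00010148728377391436), np.float64(0.00010148728377378264)])
ring [0.5535 0.148  0.094 ] clamp [0.5516 0.1484 0.02  ]
gap [0.5741 0.1469 0.094 ] [0.5323 0.149  0.094 ] [0.5532 0.148  0.094 ] -2.8446678744406313
purple [0.4223 0.1804 0.034 ]
[[ 0.8988  0.4384 -0.0008]
 [ 0.4384 -0.8988  0.0014]
 [-0.0001 -0.0016 -1.    ]]
```

Request:
{"fn": "apply_moves", "kwargs": {
  "series": "0.031 -0.031 -0.002 0 0 -2.5; 0.062 -0.061 -0.004 0 0 -5; 0.093 -0.092 -0.006 0 0 -8; 0.124 -0.122 -0.008 0 0 -11; 0.156 -0.153 -0.01 0 0 -14; 0.187 -0.183 -0.012 0 0 -17; 0.218 -0.214 -0.014 0 0 -20; 0.249 -0.244 -0.016 0 0 -23; 0.28 -0.275 -0.018 0 0 -25; 0.311 -0.305 -0.02 0 0 -26",
  "hand": -1,
  "newtons": 25
}}

```text
clock: 1.1
position: [0.4199, -0.1496, 0.2807]
orientation: [0.899, 0.439, -0.0, -0.0]
ft_force: [0.4, -0.7, -0.2]
opening: 0.997
finger_force: 0.0
```

```bash
cat >> h.py <<'E'
def rel(target,yaw):
    "target TCP xyz, yaw (deg) of tool y axis -> tool-frame shift and rotvec"
    s=telemetry.observe();r=R.from_quat(s["orientation"]);a=np.radians(yaw)
    y=np.array([np.cos(a),np.sin(a),0]);z=np.array([0,0,-1.]);Rt=np.c_[np.cross(y,z),y,z]
    return r.inv().apply(np.array(target)-s["position"]),(r.inv()*R.from_matrix(Rt)).as_rotvec(degrees=True)
def st():
    s=telemetry.observe();Y=R.from_quat(s["orientation"]).as_matrix()
    print(round(s["clock"],2),"p",s["position"],"yaw",np.degrees(np.arctan2(Y[1,1],Y[0,1])).round(2),"z",Y[:,2],"F",s["ft_force"],"T",s["ft_torque"],"op",round(s["opening"],3),"ff",round(s["finger_force"],1),"q",s["q"])
E
python3 -c "
from h import *
st();print(rel([.4408,.2764,.13],-11))"
```

```text
1.1 p [ 0.4199 -0.1496  0.2807] yaw -37.94 z [-0.0004  0.0001 -1.    ] F [ 0.4495 -0.7024 -0.2293] T [-0.0024 -0.0373 -0.0258] op 0.997 ff 0.0 q [ 0.4582  0.4412 -0.3202  2.051   0.2151  0.681  -0.6636]
(array([ 0.3488, -0.2454,  0.1507]), array([ -0.0244,   0.0054, -26.9435]))
```

Request:
{"fn": "apply_moves", "kwargs": {
  "series": "0.036 -0.025 0.01 0 0 -3; 0.072 -0.05 0.02 0 0 -6; 0.108 -0.076 0.035 0 0 -9; 0.144 -0.101 0.05 0 0 -12; 0.18 -0.126 0.065 0 0 -15; 0.216 -0.152 0.08 0 0 -18; 0.252 -0.177 0.1 0 0 -21; 0.286 -0.201 0.118 0 0 -24; 0.32 -0.225 0.135 0 0 -26; 0.349 -0.245 0.151 0 0 -27"
}}

```text
clock: 2.1
position: [0.4411, 0.2772, 0.1286]
orientation: [0.771, 0.637, 0.0, -0.0]
ft_force: [0.5, -0.1, -0.2]
opening: 0.997
finger_force: 0.0
```

```bash
python3 -c "
from h import *
st();print(rel([.4408,.2764,.026],-11))"
```

```text
2.1 p [0.4411 0.2772 0.1286] yaw -10.84 z [-0.0004  0.0005 -1.    ] F [ 0.5421 -0.0615 -0.2232] T [-0.0468 -0.0881  0.0066] op 0.997 ff 0.0 q [-0.506   0.7716 -0.236   1.9867  0.4022  0.4279 -1.2351]
(array([-0.0009, -0.0001,  0.1026]), array([-0.0264, -0.0222,  0.1627]))
```

Request:
{"fn": "apply_moves", "kwargs": {
  "series": "-0.001 0 0.02 0 0 0; -0.001 0 0.04 0 0 0; -0.001 0 0.055 0 0 0; -0.001 0 0.07 0 0 0; -0.001 0 0.08 0 0 0; -0.001 0 0.09 0 0 0; -0.001 0 0.097 0 0 0; -0.001 0 0.102 0 0 0; -0.001 0 0.102 0 0 0; -0.001 0 0.102 0 0 0"
}}

```text
clock: 3.1
position: [0.4416, 0.2736, 0.0279]
orientation: [0.772, 0.636, 0.0, 0.0]
ft_force: [0.3, -0.0, 0.1]
opening: 1.002
finger_force: 0.0
```

Request:
{"fn": "apply_moves", "kwargs": {
  "series": "0 0 0 0 0 0; 0 0 0 0 0 0; 0 0 0 0 0 0; 0 0 0 0 0 0; 0 0 0 0 0 0; 0 0 0 0 0 0; 0 0 0 0 0 0; 0 0 0 0 0 0; 0 0 0 0 0 0; 0 0 0 0 0 0",
  "hand": 1,
  "newtons": 25
}}

```text
clock: 4.1
position: [0.4415, 0.2736, 0.0278]
orientation: [0.772, 0.636, 0.0, 0.0]
ft_force: [-0.5, -0.2, 3.5]
opening: 0.615
finger_force: 25.0
```

```bash
python3 -c "
from h import *
st()"
```

```text
4.1 p [0.4415 0.2736 0.0278] yaw -11.0 z [ 0.0002 -0.     -1.    ] F [-0.4894 -0.1864  3.5352] T [-0.0502  0.0706 -0.0146] op 0.615 ff 25.0 q [-0.5795  0.9546 -0.1065  2.0163  0.4679  0.1937 -1.2935]
```

Request:
{"fn": "apply_moves", "kwargs": {
  "series": "0 0 -0.01 0 0 0; 0 0 -0.025 0 0 0; 0 0 -0.05 0 0 0; 0 0 -0.075 0 0 0; 0 0 -0.1 0 0 0; 0 0 -0.125 0 0 0; 0 0 -0.145 0 0 0; 0 0 -0.165 0 0 0; 0 0 -0.172 0 0 0; 0 0 -0.172 0 0 0"
}}

```text
clock: 5.1
position: [0.4418, 0.2737, 0.2006]
orientation: [0.772, 0.636, 0.001, 0.0]
ft_force: [0.3, 0.2, -0.0]
opening: 0.612
finger_force: 25.0
```

```bash
python3 -c "
from h import *
st();print(rel([.5533,.148,.2],51))"
```

```text
5.1 p [0.4418 0.2737 0.2006] yaw -11.01 z [ 0.0016  0.001  -1.    ] F [ 0.3438  0.1581 -0.0213] T [-0.0517 -0.1058  0.0139] op 0.612 ff 25.0 q [-0.4465  0.6533 -0.3185  1.9404  0.3451  0.5987 -1.183 ]
(array([-0.1021,  0.1334,  0.0007]), array([  0.1129,  -0.0204, -62.0119]))
```

Request:
{"fn": "apply_moves", "kwargs": {
  "series": "-0.012 0.016 0 0 0 -7; -0.024 0.032 0 0 0 -14; -0.036 0.048 0 0 0 -21; -0.05 0.065 0 0 0 -28; -0.062 0.081 0 0 0 -35; -0.074 0.097 0 0 0 -42; -0.085 0.111 0 0 0 -49; -0.095 0.124 0 0 0 -56; -0.102 0.133 0 0 0 -62; -0.102 0.133 0 0 0 -62"
}}

```text
clock: 6.1
position: [0.5529, 0.1457, 0.1979]
orientation: [0.335, 0.942, -0.001, -0.001]
ft_force: [-1.0, -0.3, -0.8]
opening: 0.612
finger_force: 25.0
```

```bash
python3 - <<'E'
from h import *
st()
s=optics.camera("side")[:,:,::-1];t=optics.camera("top")[:,:,::-1]
X=[.5533,.148,.17]
a,b=proj("side",X),proj("top",X);print(a,b)
c=lambda im,p:cv2.resize(im[int(p[1])-45:int(p[1])+55,int(p[0])-40:int(p[0])+40],None,fx=5,fy=5,interpolation=cv2.INTER_CUBIC)
print([int(v) for v in (*a,*b)])
cv2.imwrite("pics/c1.png",np.hstack([c(s,a),c(t,b)]));cv2.imwrite("pics/s1.png",s)
E
```

```text
6.1 p [0.5529 0.1457 0.1979] yaw 50.81 z [-0.0022 -0.0015 -1.    ] F [-0.9548 -0.3087 -0.8414] T [ 0.0274 -0.116  -0.013 ] op 0.612 ff 25.0 q [ 0.0397  0.7748 -0.6644  1.7749  0.6316  0.8198 -0.0479]
[317.5828 196.6191] [341.6292 260.7459]
[317, 196, 341, 260]
```

View pics/c1.png

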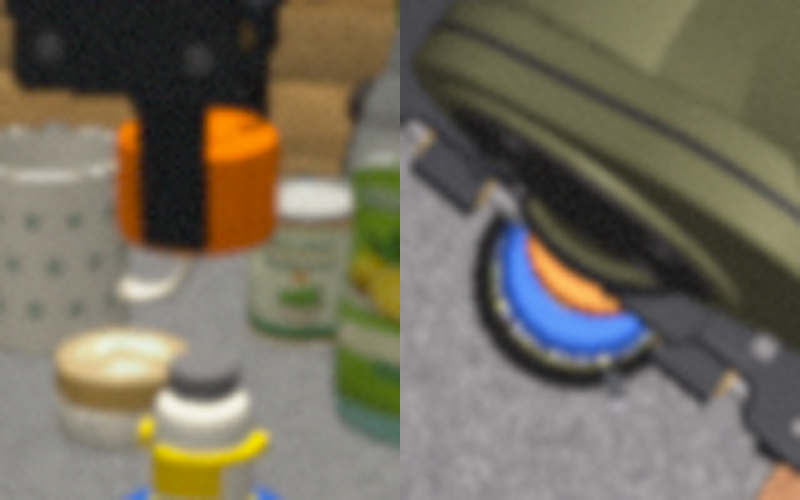

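```bash
python3 - <<'E'
from h import *
for z in(.094,.107,.121,.187): print(z,(proj("side",[.5533,.148,z])-[277,151])*5)
p=np.array([.5529,.1457,.1979-.0278]);x=np.array([-.775,.632,0])
for d in(0,.0028,.004): print(d,(proj("side",p+d*x+[0,0,.017])-[277,151])*5)
im=cv2.imread("pics/s1.png");
hsv=cv2.cvtColor(im,cv2.COLOR_BGR2HSV)
m=cv2.inRange(hsv,(5,180,100),(18,255,255))[160:210,290:345]
for r in range(10,44,3):
    c=np.flatnonzero(m[r]); 
    if len(c):print(r+160,c[0]+290,c[-1]+290)
E
```

```text
0.094 [202.4507 431.8697]
0.107 [202.5273 398.1748]
0.121 [202.611 361.366]
0.187 [203.0229 180.1739]
0 [204.5516 182.1268]
0.0028 [196.5074 181.3146]
0.004 [193.0645 180.967 ]
173 318 327
176 301 331
179 301 332
182 301 332
185 301 332
188 301 331
191 301 330
194 301 331
197 302 330
200 318 324
```

```bash
python3 -c "
from h import *
st();print(rel([.5551,.1466,.145],51))"
```

```text
6.2 p [0.5517 0.1482 0.1987] yaw 50.86 z [-0.0021  0.0001 -1.    ] F [-0.4119  0.2165 -0.2237] T [ 0.0734 -0.1313 -0.0361] op 0.615 ff 25.0 q [ 0.0367  0.7732 -0.6657  1.7763  0.63    0.819  -0.0506]
(array([-0.0037,  0.001 ,  0.0537]), array([-0.0691, -0.0981, -0.1417]))
```

Request:
{"fn": "apply_moves", "kwargs": {
  "series": "-0.001 0 0.008 0 0 0; -0.002 0.001 0.016 0 0 0; -0.003 0.001 0.024 0 0 0; -0.004 0.001 0.032 0 0 0; -0.004 0.001 0.04 0 0 0; -0.004 0.001 0.046 0 0 0; -0.004 0.001 0.051 0 0 0; -0.004 0.001 0.054 0 0 0; -0.004 0.001 0.054 0 0 0; -0.004 0.001 0.054 0 0 0"
}}

```text
clock: 7.2
position: [0.5564, 0.1464, 0.1459]
orientation: [0.334, 0.943, 0.0, 0.0]
ft_force: [-0.2, 1.3, 0.3]
opening: 0.613
finger_force: 25.0
```

```bash
python3 - <<'E'
from h import *
st();print(rel([.5551,.1466,.130],51))
s=optics.camera("side")[:,:,::-1];t=optics.camera("top")[:,:,::-1]
c=lambda im,u,v:cv2.resize(im[v:v+100,u:u+80],None,fx=5,fy=5,interpolation=cv2.INTER_CUBIC)
cv2.imwrite("pics/c2.png",np.hstack([c(s,277,180),c(t,301,215)]))
E
```

```text
7.2 p [0.5564 0.1464 0.1459] yaw 51.0 z [ 0.0004  0.0001 -1.    ] F [-0.2101  1.2951  0.3037] T [ 0.0362 -0.1392 -0.0531] op 0.613 ff 25.0 q [ 0.0075  0.846  -0.6081  1.804   0.7051  0.7208 -0.1033]
(array([ 0.0011, -0.0007,  0.0159]), array([0.0215, 0.0133, 0.0025]))
```

View pics/c2.png

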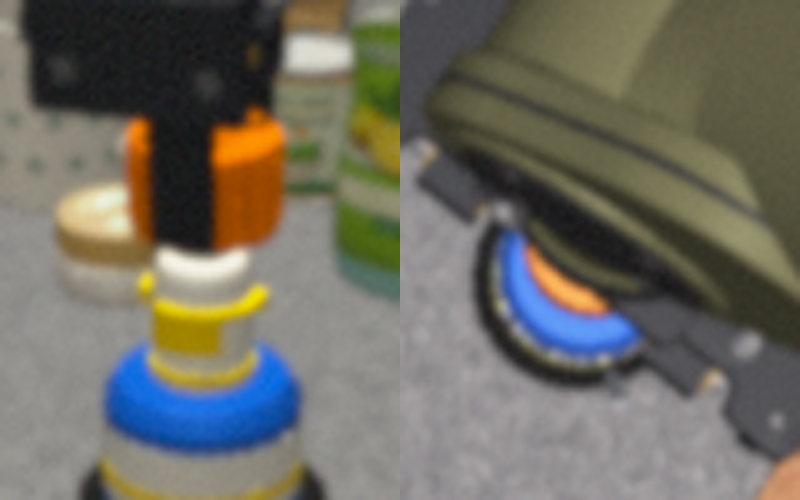

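Request:
{"fn": "apply_moves", "kwargs": {
  "series": "0.0005 0 0 0 0 0; 0.001 -0.0005 0 0 0 0; 0.001 -0.0005 0.002 0 0 0; 0.001 -0.0005 0.005 0 0 0; 0.001 -0.0005 0.008 0 0 0; 0.001 -0.0005 0.011 0 0 0; 0.001 -0.0005 0.013 0 0 0; 0.001 -0.0005 0.015 0 0 0; 0.001 -0.0005 0.016 0 0 0; 0.001 -0.0005 0.016 0 0 0"
}}

```text
clock: 8.3
position: [0.5551, 0.1466, 0.1295]
orientation: [0.334, 0.943, -0.0, -0.0]
ft_force: [0.6, 0.4, -0.3]
opening: 0.613
finger_force: 25.0
```

```bash
python3 -c "
from h import *
st();print(rel([.5551,.1466,.1215],51))"
```

```text
8.3 p [0.5551 0.1466 0.1295] yaw 51.0 z [-0.0002 -0.0001 -1.    ] F [ 0.5999  0.4202 -0.3088] T [-0.046  -0.1316  0.0185] op 0.613 ff 25.0 q [-0.0045  0.8672 -0.5878  1.816   0.7287  0.6881 -0.1252]
(array([0.   , 0.   , 0.008]), array([-0.0146, -0.0052,  0.0023]))
```

Request:
{"fn": "apply_moves", "kwargs": {
  "series": "0 0 0.001 0 0 0; 0 0 0.002 0 0 0; 0 0 0.003 0 0 0; 0 0 0.004 0 0 0; 0 0 0.005 0 0 0; 0 0 0.006 0 0 0; 0 0 0.007 0 0 0; 0 0 0.008 0 0 0; 0 0 0.009 0 0 0; 0 0 0.0095 0 0 0"
}}

```text
clock: 9.3
position: [0.5551, 0.1466, 0.1201]
orientation: [0.334, 0.943, -0.0, -0.0]
ft_force: [-0.3, 0.6, -0.8]
opening: 0.615
finger_force: 25.0
```

```bash
python3 -c "
from h import *
st()"
```

```text
9.3 p [0.5551 0.1466 0.1201] yaw 51.0 z [-0.0001 -0.0001 -1.    ] F [-0.2854  0.5777 -0.7932] T [-0.0269 -0.1293  0.0041] op 0.615 ff 25.0 q [-0.0111  0.8803 -0.5759  1.8205  0.7426  0.67   -0.1369]
```

Request:
{"fn": "apply_moves", "kwargs": {
  "series": "0 0 0.0005 0 0 0; 0 0 0.001 0 0 0; 0 0 0.0015 0 0 0; 0 0 0.002 0 0 0; 0 0 0.0025 0 0 0; 0 0 0.003 0 0 0; 0 0 0.0035 0 0 0; 0 0 0.0035 0 0 0; 0 0 0.0035 0 0 0; 0 0 0.0035 0 0 0"
}}

```text
clock: 10.3
position: [0.5552, 0.1466, 0.1168]
orientation: [0.334, 0.943, -0.0, 0.0]
ft_force: [-0.4, -0.4, 3.7]
opening: 0.614
finger_force: 25.0
```

```bash
python3 -c "
from h import *
st()"
```

```text
10.3 p [0.5552 0.1466 0.1168] yaw 51.01 z [ 0.0001 -0.     -1.    ] F [-0.4107 -0.3681  3.708 ] T [-0.0578  0.0939  0.0257] op 0.614 ff 25.0 q [-0.0136  0.8849 -0.5716  1.822   0.7476  0.6635 -0.1411]
```

Request:
{"fn": "apply_moves", "kwargs": {
  "series": "0 0 0.0005 0 0 0; 0 0 0.001 0 0 0; 0 0 0.0015 0 0 0; 0 0 0.002 0 0 0; 0 0 0.0025 0 0 0; 0 0 0.003 0 0 0; 0 0 0.003 0 0 0; 0 0 0.003 0 0 0; 0 0 0.003 0 0 0; 0 0 0.003 0 0 0",
  "newtons": 40
}}

```text
clock: 11.3
position: [0.5552, 0.1466, 0.1139]
orientation: [0.334, 0.943, -0.0, 0.0]
ft_force: [-1.9, -0.6, 6.2]
opening: 0.609
finger_force: 40.0
```

```bash
python3 -c "
from h import *
st()"
```

```text
11.3 p [0.5552 0.1466 0.1139] yaw 51.0 z [ 0.0003 -0.0001 -1.    ] F [-1.9384 -0.5895  6.1689] T [-0.1894  0.1173 -0.046 ] op 0.609 ff 40.0 q [-0.0157  0.8889 -0.5678  1.8232  0.752   0.658  -0.1448]
```

Request:
{"fn": "apply_moves", "kwargs": {
  "series": "0 0 0.0007 0 0 0; 0 0 0.0014 0 0 0; 0 0 0.0021 0 0 0; 0 0 0.0028 0 0 0; 0 0 0.0034 0 0 0; 0 0 0.004 0 0 0; 0 0 0.0045 0 0 0; 0 0 0.0048 0 0 0; 0 0 0.0048 0 0 0; 0 0 0.0048 0 0 0"
}}

```text
clock: 12.3
position: [0.5552, 0.1466, 0.1094]
orientation: [0.334, 0.943, -0.0, 0.0]
ft_force: [-2.7, -1.8, 8.1]
opening: 0.611
finger_force: 40.0
```

```bash
python3 -c "
from h import *
st()"
```

```text
12.3 p [0.5552 0.1466 0.1094] yaw 51.0 z [ 0.0005 -0.0003 -1.    ] F [-2.6673 -1.8193  8.1158] T [-0.2632  0.2853  0.0349] op 0.611 ff 40.0 q [-0.0191  0.8951 -0.5619  1.8252  0.7588  0.6494 -0.1508]
```

Request:
{"fn": "apply_moves", "kwargs": {
  "series": "0 -0.0001 0.0003 0 0 0; 0 -0.0003 0.0006 0 0 0; 0 -0.0005 0.0009 0 0 0; 0 -0.0005 0.0012 0 0 0; 0 -0.0005 0.0012 0 0 0; 0 -0.0005 0.0012 0 0 0; 0 -0.0005 0.0012 0 0 0; 0 -0.0005 0.0012 0 0 0; 0 -0.0005 0.0012 0 0 0; 0 -0.0005 0.0012 0 0 0"
}}

```text
clock: 13.3
position: [0.5552, 0.1466, 0.1085]
orientation: [0.334, 0.943, 0.0, 0.001]
ft_force: [-1.9, -1.7, 10.5]
opening: 0.613
finger_force: 40.0
```

```bash
python3 -c "
from h import *
st()"
```

```text
13.3 p [0.5552 0.1466 0.1085] yaw 51.01 z [ 0.0012  0.0005 -1.    ] F [-1.9317 -1.6525 10.4909] T [-0.14    0.2216  0.0163] op 0.613 ff 40.0 q [-0.0196  0.8961 -0.5604  1.8265  0.761   0.646  -0.1525]
```

Request:
{"fn": "apply_moves", "kwargs": {
  "series": "0 -0.0001 0 0 0 3; 0 -0.0002 0 0 0 6; 0 -0.0004 0 0 0 9; 0 -0.0005 0 0 0 12; 0.0001 -0.0006 0 0 0 15; 0.0001 -0.0007 0 0 0 18; 0.0002 -0.0008 0 0 0 21; 0.0002 -0.0009 0 0 0 24; 0.0003 -0.001 0 0 0 27; 0.0003 -0.0011 0 0 0 30"
}}

```text
clock: 14.3
position: [0.5552, 0.146, 0.1087]
orientation: [0.567, 0.824, 0.001, 0.001]
ft_force: [-0.7, -0.6, 9.1]
opening: 0.612
finger_force: 40.0
```

```bash
python3 -c "
from h import *
st()"
```

```text
14.3 p [0.5552 0.146  0.1087] yaw 20.88 z [ 0.0029  0.0009 -1.    ] F [-0.746  -0.578   9.1253] T [-0.1348  0.0229  0.0929] op 0.612 ff 40.0 q [-0.0937  0.8689 -0.4234  1.8328  0.6191  0.5717 -0.5512]
```

Request:
{"fn": "apply_moves", "kwargs": {
  "series": "0 -0.0001 0 0 0 3; 0 -0.0002 0 0 0 6; 0 -0.0004 0 0 0 9; 0 -0.0005 0 0 0 12; 0.0001 -0.0006 0 0 0 15; 0.0001 -0.0007 0 0 0 18; 0.0002 -0.0008 0 0 0 21; 0.0002 -0.0009 0 0 0 24; 0.0003 -0.001 0 0 0 27; 0.0003 -0.0012 0 0 0 31"
}}

```text
clock: 15.3
position: [0.5538, 0.1455, 0.1086]
orientation: [0.767, 0.642, 0.001, 0.001]
ft_force: [-0.5, -2.9, 9.1]
opening: 0.614
finger_force: 40.0
```

```bash
python3 -c "
from h import *
st()"
```

```text
15.3 p [0.5538 0.1455 0.1086] yaw -10.14 z [ 0.0026  0.0004 -1.    ] F [-0.4612 -2.9221  9.092 ] T [-0.2415  0.0727  0.1045] op 0.614 ff 40.0 q [-0.1739  0.8498 -0.2819  1.8412  0.4434  0.5102 -0.9321]
```

Request:
{"fn": "apply_moves", "kwargs": {
  "series": "0 0 -0.0006 0 0 0; 0 0 -0.0012 0 0 0; 0 0 -0.0018 0 0 0; 0 0 -0.0024 0 0 0; 0 0 -0.003 0 0 0; 0 0 -0.0036 0 0 0; 0 0 -0.0042 0 0 0; 0 0 -0.0048 0 0 0; 0 0 -0.0052 0 0 0; 0 0 -0.0055 0 0 0"
}}

```text
clock: 16.3
position: [0.5538, 0.1455, 0.1137]
orientation: [0.766, 0.643, 0.001, 0.001]
ft_force: [1.0, -1.1, 6.4]
opening: 0.612
finger_force: 40.0
```

```bash
python3 -c "
from h import *
st()"
```

```text
16.3 p [0.5538 0.1455 0.1137] yaw -10.02 z [ 0.0023  0.0004 -1.    ] F [ 1.0331 -1.0579  6.3832] T [-0.1355 -0.1007 -0.0717] op 0.612 ff 40.0 q [-0.1704  0.842  -0.2877  1.839   0.4399  0.5212 -0.9268]
```

Force is still following the spring, as expected just below the notch roof. I'll raise it a little more to feel the roof.

Request:
{"fn": "apply_moves", "kwargs": {
  "series": "0 0 -0.0003 0 0 0; 0 0 -0.0006 0 0 0; 0 0 -0.0009 0 0 0; 0 0 -0.0012 0 0 0; 0 0 -0.0015 0 0 0; 0 0 -0.0018 0 0 0; 0 0 -0.002 0 0 0; 0 0 -0.002 0 0 0; 0 0 -0.002 0 0 0; 0 0 -0.002 0 0 0"
}}

```text
clock: 17.3
position: [0.5537, 0.1455, 0.1142]
orientation: [0.766, 0.643, 0.001, 0.0]
ft_force: [7.3, 1.1, -9.6]
opening: 0.61
finger_force: 40.0
```

```bash
python3 -c "
from h import *
st()"
```

```text
17.3 p [0.5537 0.1455 0.1142] yaw -10.01 z [ 0.0013  0.0008 -1.    ] F [ 7.3482  1.0571 -9.5509] T [ 0.0603 -1.3479 -0.0226] op 0.61 ff 40.0 q [-0.1693  0.8415 -0.2891  1.8381  0.4386  0.5236 -0.9253]
```

The lid is held under the roof, so it's locked. I'll relax the pull, open the fingers, then retreat.

Request:
{"fn": "apply_moves", "kwargs": {
  "series": "0 0 0.0005 0 0 0; 0 0 0.001 0 0 0; 0 0 0.0012 0 0 0; 0 0 0.0012 0 0 0; 0 0 0.0012 0 0 0; 0 0 0.0012 0 0 0; 0 0 0.0012 0 0 0; 0 0 0.0012 0 0 0; 0 0 0.0012 0 0 0; 0 0 0.0012 0 0 0"
}}

```text
clock: 18.3
position: [0.5537, 0.1455, 0.114]
orientation: [0.766, 0.643, 0.001, 0.0]
ft_force: [4.5, 0.6, -2.2]
opening: 0.61
finger_force: 40.0
```

Request:
{"fn": "apply_moves", "kwargs": {
  "series": "0 0 0 0 0 0; 0 0 0 0 0 0; 0 0 0 0 0 0; 0 0 0 0 0 0; 0 0 0 0 0 0; 0 0 0 0 0 0; 0 0 0 0 0 0; 0 0 0 0 0 0; 0 0 0 0 0 0; 0 0 0 0 0 0",
  "hand": -1
}}

```text
clock: 19.3
position: [0.5527, 0.1454, 0.114]
orientation: [0.766, 0.643, 0.0, 0.0]
ft_force: [-0.4, 0.6, -0.4]
opening: 0.997
finger_force: 0.0
```

Request:
{"fn": "apply_moves", "kwargs": {
  "series": "0 0 -0.005 0 0 0; 0 0 -0.015 0 0 0; 0 0 -0.03 0 0 0; 0 0 -0.05 0 0 0; 0 0 -0.07 0 0 0; -0.03 0 -0.09 0 0 0; -0.06 0 -0.105 0 0 0; -0.09 0 -0.115 0 0 0; -0.11 0 -0.12 0 0 0; -0.11 0 -0.12 0 0 0"
}}

```text
clock: 20.3
position: [0.5336, 0.0333, 0.2354]
orientation: [0.768, 0.641, -0.0, 0.001]
ft_force: [0.4, -0.9, 0.5]
opening: 0.998
finger_force: 0.0
```

```bash
python3 - <<'E'
from h import *
st()
s=optics.camera("side")[:,:,::-1];t=optics.camera("top")[:,:,::-1]
c=lambda im,u,v:cv2.resize(im[v:v+100,u:u+80],None,fx=5,fy=5,interpolation=cv2.INTER_CUBIC)
cv2.imwrite("pics/c3.png",np.hstack([c(s,277,210),c(t,301,215)]))
for z in(.086,.12): print((proj("side",[.5533,.148,z])-[277,210])*5)
E
```

```text
20.3 p [0.5336 0.0333 0.2354] yaw -10.32 z [ 0.0014 -0.0026 -1.    ] F [ 0.3791 -0.9204  0.5109] T [-0.0104 -0.0585 -0.0415] op 0.998 ff 0.0 q [ 0.098   0.6259 -0.4041  1.8607  0.3587  0.726  -0.6888]
[202.4041 157.3774]
[202.605   69.0134]
```

View pics/c3.png

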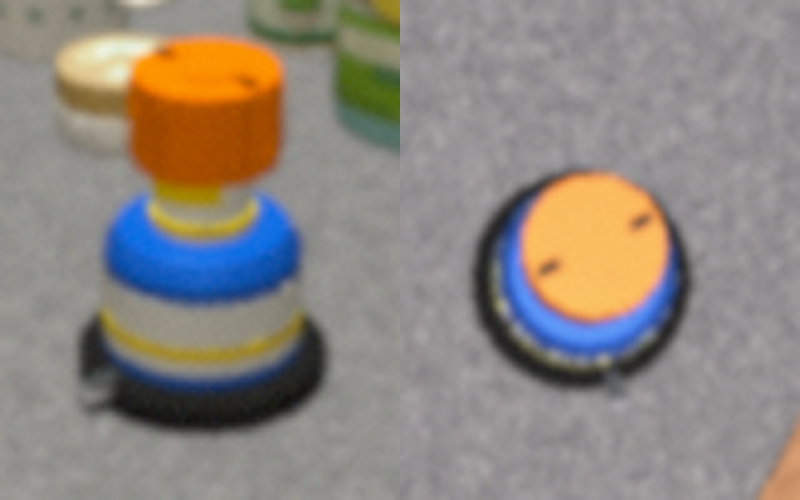

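The lid sits level, with its top centre at (207,70) against (203,69) expected when locked. I'm handing in.

```bash
python3 -c "
from rig import workorder
print(workorder.job_done())"
```

```text
the job is handed in; nothing more can be done
None
```

The orange lid is back on the blue tub and locked: it resisted an upward pull of about 10 N, the last picture shows it level at its locked height, and I handed the job in at about 20 s; no verdict was returned.

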